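# Make up a kit of good mouldings and leave the rejects

### The arm

A 7-joint arm with a two-finger parallel gripper is mounted at the origin on the work surface. World frame = base frame: x ahead of the robot, y to its left, z up, the work surface at z = 0. Lengths are in m, angles in rad, forces in N, time in s.
With the tool pointing down it reaches from about 0.4 to 0.85 m from the base axis. Payload 4.5 kg.
Tool frame: the origin (TCP) lies at the very end of the fingers, on their centre line; the grasp point (between the pads) lies 19 mm behind it; z points along the fingers, y is the line along which they close (so a half turn about z gives the same grasp; the last joint's range is limited). The gripper opens to 88 mm and grips with 3 to 60 N. Pads are 18 mm wide; open, the fingers measure 123 mm over their backs; the gripper's body (75 mm by 187 mm) begins 45 mm behind the grasp point.
Start: joints at [1.237, 0.689, -0.195, 1.565, 0.157, 0.902, -0.215], TCP at [0.225, -0.583, 0.212] pointing down, gripper open.
Joint ranges: [-3.01, 3.01], [-0.46, 2.08], [-1.47, 1.51], [0.13, 2.56], [-1, 4.14], [0.04, 2.09], [-2.66, 2.66]. Speed limits (rad/s): [2.57, 2.57, 3.14, 3.14, 3.14, 3.14, 3.14].

### API

Orientations are given as a unit quaternion [x, y, z, w].
In Python, from plant import r, eyes, nets gives the robot as it stands.
- The arm moves only by the shell command python3 -m pendant 'ROWS' [FORCE]. ROWS is JSON, a list of rows, each an object of numbers: "claw": the opening, from 0 (shut) to 1 (fully open); "dx", "dy", "dz": the shift along the world's x, y, z in mm; "twist": the turn about the world's z in rad. In form: [{"claw": .., "dx": .., "dy": .., "dz": .., "twist": ..}, ...]. A call has 1 to 8 rows; each row is the pose to reach, as a shift and turn from the pose commanded when the call began; what a row does not reach only later rows make up. A row lasts 1/10 s, in which the tool goes at most 50 mm and 8.59 degrees, less where a joint would pass 70% of its speed; a pose out of reach is approached as far as the arm can. A call with a gripper value outside its range is refused whole. The fingers move at their own pace and stop on an object; FORCE is the grip in N (left out, the last holds). Time passes only in rows, so rows that repeat a pose let the fingers close. It gives the time, the measured TCP pose, the force, the opening and the grip force at its end, in the units of the state.
- r.get_state(): the state, without advancing time (a new reading comes with each control period).
- eyes.snapshot(name): name is "scene" or "top" or "wrist"; returns (picture, depth): 420x560x3 uint8, blue, green, red; 420x560 float32, m along the optical axis (not along the pixel's ray), 0 where there is no reading.
- eyes.camera_info(name): a dict with "K" (3x3 intrinsics, pixels), "D" ([k1, k2, p1, p2, k3] as OpenCV has them; the pictures are not rectified), "world_to_cam" (4x4, takes a point from world to camera coordinates); the wrist camera has in their place "T_tool_cam" (4x4, takes a point from camera to tool coordinates, whose origin is the TCP and whose axes are the flange's). Camera axes: x right, y down, z forward; pixel columns grow to the right and rows downward; lengths in m; the calibration is good to about 2 mm. A picture is of the moment at which its call begins: read the wrist's pose just before it. camera_info takes no time and is no camera call.
- r.finish_job(): hands the job in; it is judged then, once.
Trained networks look in the newest picture that a camera, given by its name, has taken for a name from the list of things; names that differ only in an ending like _2 or _b are one class to them, and where a whole thing is asked for, a point or a joint stands for the part that bears it (a point fixed in the world has none). Each returns a list of dicts, best first, with "confidence" (0 to 1); they miss things now and then, are a little off and sometimes report something else, mostly with a low value. They report only what shows in the picture. A call takes as long as a camera call. They do not tell look-alikes from the thing itself.
- nets.spot_in(camera, query): "box" ([left, top, width, height] as shares, 0 to 1, of the picture: columns of its width, rows of its height, round what is visible of it).
- nets.place_of(camera, query): "position" ([column, row] as shares, 0 to 1, of the picture: columns of its width, rows of its height: a listed point, or the origin of a listed thing).
The state is a dict: "clock": time; "q": joint angles; "qd": joint speeds; "joint_torque": joint torques, N m; "tool_pos": TCP position; "eef_rot": TCP orientation; "contact_force": force on the tool from outside, world axes, zero at the start; "moment": the same for the moment, N m; "opening": opening from 0.0 (shut) to 1.0 (fully open); "finger_force": force on a finger pad.
Only numpy, scipy, OpenCV 4.12 (cv2) and the standard library are available. Lean on these libraries where they do the work, as an engineer would, in place of code of your own. Each camera call takes 0.05 s, during which the arm holds its last target. There are 200 camera calls.

### The job

Fill the black kit tray: put each of the four good orange mouldings (the ones with a round stub on top) upright and fully down into the white pocket of its own shape and size - large round, small round, square and oblong - and let go of them. The two mouldings with flat tops and no stub are rejects: leave them where they stand.

Things in the scene. Friction and masses are not known exactly. Their poses are not given: they have to be found in the camera images.
- big_round: Large round orange moulding, 44 mm diameter; origin at the centre of its underside, z up. Body 32 mm high with a thin dark band; on the middle of its top a round stub, 18 mm diameter, 14 mm high, with a dark bore (46 mm high in all). Stands loose on the bench at any yaw, 30 to 65 g; other mouldings are at least 95 mm away, centre to centre.
- small_round: Small round orange moulding, 26 mm diameter; origin at the centre of its underside, z up. Body 32 mm high with a thin dark band; on the middle of its top a round stub, 18 mm diameter, 14 mm high, with a dark bore (46 mm high in all). Stands loose on the bench at any yaw, 30 to 65 g; other mouldings are at least 95 mm away, centre to centre.
- square: Square orange moulding, 36 x 36 mm, sides along its x and y; origin at the centre of its underside, z up. Body 32 mm high with a thin dark band; on the middle of its top a round stub, 18 mm diameter, 14 mm high, with a dark bore (46 mm high in all). Stands loose on the bench at any yaw, 30 to 65 g; other mouldings are at least 95 mm away, centre to centre.
- bar: Oblong orange moulding, 56 mm along its x and 24 mm along its y; origin at the centre of its underside, z up. Body 32 mm high with a thin dark band; on the middle of its top a round stub, 18 mm diameter, 14 mm high, with a dark bore (46 mm high in all). Stands loose on the bench at any yaw, 30 to 65 g; other mouldings are at least 95 mm away, centre to centre.
- flat_square: REJECT: square orange moulding, 36 x 36 mm, 32 mm high, with a flat top and no stub; origin at the centre of its underside. Stays where it is.
- flat_bar: REJECT: oblong orange moulding, 56 mm (x) by 24 mm (y), 32 mm high, with a flat top and no stub; origin at the centre of its underside. Stays where it is.
- nest_big_round: White fixed insert, 88 x 88 x 12 mm, one of four in shuffled order, 2 x 2, 89 mm apart, same yaw, in a black tray 190 mm square, lip 18 mm high. Origin: centre of its underside, 5 mm above the bench; sides along x, y; top face 17 mm above the bench. In its centre a pocket 8 mm deep (floor 9 mm above the bench), round, 61 mm across: the place of the large round moulding.
- nest_small_round: White fixed insert, 88 x 88 x 12 mm, one of four in shuffled order, 2 x 2, 89 mm apart, same yaw, in a black tray 190 mm square, lip 18 mm high. Origin: centre of its underside, 5 mm above the bench; sides along x, y; top face 17 mm above the bench. In its centre a pocket 8 mm deep (floor 9 mm above the bench), round, 43 mm across: the place of the small round moulding.
- nest_square: White fixed insert, 88 x 88 x 12 mm, one of four in shuffled order, 2 x 2, 89 mm apart, same yaw, in a black tray 190 mm square, lip 18 mm high. Origin: centre of its underside, 5 mm above the bench; sides along x, y; top face 17 mm above the bench. In its centre a pocket 8 mm deep (floor 9 mm above the bench), square, 53 x 53 mm: the place of the square moulding.
- nest_bar: White fixed insert, 88 x 88 x 12 mm, one of four in shuffled order, 2 x 2, 89 mm apart, same yaw, in a black tray 190 mm square, lip 18 mm high. Origin: centre of its underside, 5 mm above the bench; sides along x, y; top face 17 mm above the bench. In its centre a pocket 8 mm deep (floor 9 mm above the bench), oblong, 73 mm along x and 41 mm along y: the place of the oblong moulding.
There are look-alikes about, which are no part of the job. Leave any yellow look-alike of the big_round alone. Leave any purple look-alike of the small_round alone.

How it is judged:
At the end, for the whole second after the job is handed in: Each stubbed moulding stands upright (0.1 rad), released and at rest on the floor of its own pocket: within 13 mm of the insert's centre, underside less than 7.5 mm above the insert's underside. Both flat rejects within 15 mm of where they started (horizontal distance between big_round and nest_big_round below 0.013 m and z of big_round in the frame of nest_big_round below 0.0075 m and angle between each of big_round, small_round, square, bar's own z axis and vertical below 0.1 rad and linear speed of each of big_round, small_round, square, bar below 0.02 m/s and contact force between each of big_round, small_round, square, bar and the fingers below 0.05 N and horizontal distance between small_round and nest_small_round below 0.013 m and z of small_round in the frame of nest_small_round below 0.0075 m and horizontal distance between square and nest_square below 0.013 m and z of square in the frame of nest_square below 0.0075 m and horizontal distance between bar and nest_bar below 0.013 m and z of bar in the frame of nest_bar below 0.0075 m and distance of each of flat_square, flat_bar from where it was at the start of the episode below 0.015 m); the robot touches nothing.
It fails at once if the reject flat_square is moved by more than 15 mm (distance of flat_square from where it was at the start of the episode above 0.015 m).
It fails at once if the reject flat_bar is moved by more than 15 mm (distance of flat_bar from where it was at the start of the episode above 0.015 m).
It also fails if it takes over 104 s, if anything falls off the work surface, if the arm or the gripper's body presses on something with over 40 N, if the wrist force passes 120 N, or if a joint passes its speed limit or range.

## Working session

There is one attempt and no reset: what is moved stays moved. The work goes in short steps, Python scripts to look and compute and a shell command to move; the robot and the scene stay as the last step left them, time stands still between calls to the robot, and variables do not carry over. Pictures are saved under pics/ and viewed, at most 14 in all, crops included, and the job is handed in when it is done.

```bash
mkdir -p pics; ls; python3 - <<'E'
from plant import r,eyes,nets
import cv2,numpy as np
s=r.get_state();print(s['clock'],s['tool_pos'],s['eef_rot'],s['opening'])
for c in ['top','scene']:
    p,d=eyes.snapshot(c);cv2.imwrite(f'pics/{c}0.png',p)
    i=eyes.camera_info(c);print(c,i)
print(eyes.camera_info('wrist'))
E
```

```text
pics
0.0 [ 0.22442432 -0.58258372  0.2115293 ] [ 9.83131136e-01  1.82899775e-01 -2.29955963e-04 -8.87912533e-04] 1.0026823808447618
top {'K': array([[429.74593347,   0.        , 278.2978639 ],
       [  0.        , 429.74593347, 208.91842052],
       [  0.        ,   0.        ,   1.        ]]), 'D': array([-0.10464409,  0.        ,  0.        ,  0.        ,  0.        ]), 'world_to_cam': array([[ 0.00561301, -0.99953361,  0.0300176 , -0.06652558],
       [-0.99712125, -0.00786429, -0.07541457,  0.52889142],
       [ 0.07561547, -0.02950788, -0.99670035,  1.15018157],
       [ 0.        ,  0.        ,  0.        ,  1.        ]])}
scene {'K': array([[392.44089904,   0.        , 283.27727894],
       [  0.        , 392.44089904, 209.89849749],
       [  0.        ,   0.        ,   1.        ]]), 'D': array([-0.03882433,  0.        ,  0.        ,  0.        ,  0.        ]), 'world_to_cam': array([[-0.20864948,  0.97776009,  0.02122715,  0.17610417],
       [ 0.54790338,  0.13484386, -0.82560222, -0.24443812],
       [-0.81010325, -0.16063105, -0.56385316,  1.30726397],
       [ 0.        ,  0.        ,  0.        ,  1.        ]])}
{'K': array([[364.45958048,   0.        , 279.41097337],
       [  0.        , 364.45958048, 211.64140285],
       [  0.        ,   0.        ,   1.        ]]), 'D': array([-0.01665234,  0.        ,  0.        ,  0.        ,  0.        ]), 'T_tool_cam': array([[ 4.10251009e-04, -9.53923685e-01, -3.00049055e-01,
         7.68785575e-02],
       [ 9.99999412e-01,  9.02751006e-05,  1.08027406e-03,
        -9.27076554e-04],
       [-1.00341206e-03, -3.00049322e-01,  9.53923161e-01,
        -1.71436324e-01],
       [ 0.00000000e+00,  0.00000000e+00,  0.00000000e+00,
         1.00000000e+00]])}
```

View pics/top0.png

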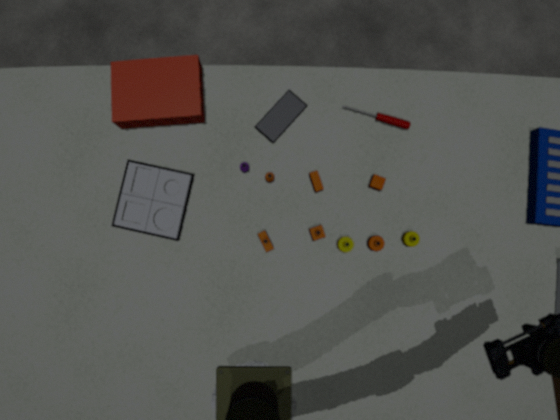

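```bash
cat > h.py <<'E'
from plant import r,eyes,nets
import cv2,numpy as np
def world(cam,uv,z):
    "pixel -> world at height z (fixed camera)"
    i=eyes.camera_info(cam);T=np.array(i['world_to_cam']);R=T[:3,:3];c=-R.T@T[:3,3]
    n=cv2.undistortPoints(np.array([[uv]],float),i['K'],i['D'])[0,0]
    d=R.T@np.r_[n,1];return c+d*(z-c[2])/d[2]
E
python3 - <<'E'
from h import *
p,d=eyes.snapshot('top')
for q,z in [('big_round',0),('small_round',0),('square',0),('bar',0),('flat_square',0),('flat_bar',0),('nest_big_round',.005),('nest_small_round',.005),('nest_square',.005),('nest_bar',.005)]:
    for o in nets.place_of('top',q)[:4]:
        uv=np.array(o['position'])*[560,420]
        print(q,round(o['confidence'],2),uv.round(),world('top',uv,z)[:2].round(4))
E
```

```text
big_round 0.79 [407. 240.] [ 0.447  -0.4263]
big_round 0.54 [342. 246.] [ 0.4285 -0.2411]
big_round 0.49 [372. 245.] [ 0.4323 -0.3263]
small_round 0.65 [271. 177.] [ 0.6189 -0.0419]
small_round 0.61 [371. 241.] [ 0.4423 -0.3227]
small_round 0.56 [243. 168.] [0.6459 0.0351]
square 0.55 [317. 236.] [ 0.4571 -0.1703]
bar 0.62 [261. 241.] [ 0.4429 -0.0155]
bar 0.43 [314. 239.] [ 0.447  -0.1622]
flat_square 0.51 [375. 183.] [ 0.6061 -0.336 ]
flat_bar 0.49 [312. 183.] [ 0.6029 -0.1566]
nest_big_round 0.92 [165. 221.] [0.4949 0.2474]
nest_small_round 0.6 [170. 189.] [0.5837 0.2376]
nest_square 0.98 [136. 209.] [0.5258 0.3293]
nest_bar 0.56 [142. 180.] [0.609  0.3174]
```

The picture shows good parts at big (376,243), small (270,177), square (317,232) and bar (265,240). The rejects are at (316,181) and (377,182), the tray at (153,200), and there are yellow and purple decoys. The nets agree on the nests. Next I'll refine with colour and depth.

```bash
cat >> h.py <<'E'
def cloud(cam):
    "picture and per-pixel world points"
    s=r.get_state();p,d=eyes.snapshot(cam);i=eyes.camera_info(cam)
    g=np.indices(d.shape)[::-1].reshape(2,-1).T.astype(float)
    n=cv2.undistortPoints(g[:,None],i['K'],i['D'])[:,0]
    P=np.c_[n,np.ones(len(n))]*d.reshape(-1,1)
    if cam=='wrist':
        from scipy.spatial.transform import Rotation as Ro
        T=i['T_tool_cam'];P=P@T[:3,:3].T+T[:3,3];P=P@Ro.from_quat(s['eef_rot']).as_matrix().T+s['tool_pos']
    else:
        T=i['world_to_cam'];P=(P-T[:3,3])@T[:3,:3]
    P[d.ravel()==0]=np.nan
    return p,P.reshape(*d.shape,3)
def blobs(p,P,mn=20,zlo=.024):
    h=cv2.cvtColor(p,cv2.COLOR_BGR2HSV)
    m=((h[...,0]>=4)&(h[...,0]<17)&(h[...,1]>130)&(h[...,2]>50)).astype(np.uint8)
    m=cv2.morphologyEx(m,cv2.MORPH_CLOSE,np.ones((5,5)))
    n,L,S,C=cv2.connectedComponentsWithStats(m)
    for k in range(1,n):
        if S[k,4]<mn: continue
        Q=P[L==k];Q=Q[np.isfinite(Q[:,2])];z=Q[:,2];T=Q[(z>zlo)&(z<.056)]
        if len(T)<8: print(C[k].round(),S[k,4],'no top');continue
        c,wh,a=cv2.minAreaRect((T[:,:2]*1000).astype(np.float32))
        print('px',C[k].round(),'n',len(T),'zmax',T[:,2].max().round(3),'med',np.median(z).round(3),'rect c',np.round(c,1),'wh',np.round(wh,1),'ang',round(a,1))
E
python3 - <<'E'
from h import *
p,P=cloud('top');blobs(p,P)
# tray outline
g=p.max(2);m=np.zeros_like(g);m[150:250,100:205]=(g[150:250,100:205]<60)
m=cv2.morphologyEx(m,cv2.MORPH_OPEN,np.ones((2,2)))
cs,_=cv2.findContours(m,cv2.RETR_EXTERNAL,cv2.CHAIN_APPROX_NONE);c=max(cs,key=cv2.contourArea)[:,0]
print(g[150:250,100:205].min(),len(c))
W=np.array([world('top',q,.018)[:2] for q in c.astype(float)])*1000
print('tray',cv2.minAreaRect(W.astype(np.float32)))
o=cv2.resize(p[145:250,100:420],None,fx=2.5,fy=2.5,interpolation=2);cv2.imwrite('pics/c1.png',cv2.convertScaleAbs(o,alpha=1.6))
E
```

```text
[156.  88.] 5433 no top
px [316. 181.] n 158 zmax 0.038 med 0.032 rect c [ 606.7 -164.9] wh [53.6 21.6] ang 19.0
px [269. 177.] n 57 zmax 0.05 med 0.044 rect c [614.9 -38.3] wh [19.5 19. ] ang 0.4
px [377. 182.] n 161 zmax 0.039 med 0.032 rect c [ 605.2 -333.5] wh [35.6 35.8] ang 73.9
px [317. 232.] n 154 zmax 0.053 med 0.032 rect c [ 465.9 -167.4] wh [32.5 34.1] ang 18.6
px [265. 241.] n 158 zmax 0.05 med 0.033 rect c [442.2 -27.9] wh [52.9 20.4] ang 27.0
px [376. 243.] n 187 zmax 0.049 med 0.033 rect c [ 437.7 -328.5] wh [41.2 39. ] ang 84.1
15 140
tray ((531.221435546875, 189.06512451171875), (14.668898582458496, 187.4609832763672), 79.9395523071289)
```

View pics/c1.png

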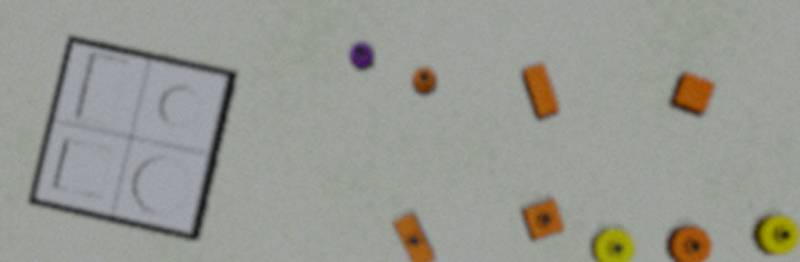

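Tray layout seen in the crop: bar nest top-left, small round top-right, square bottom-left and big round bottom-right. Fit the tray outline more carefully, and measure the decoys' distances.

```bash
python3 - <<'E'
from h import *
p,P=cloud('top')
g=p.max(2).astype(int);yy,xx=np.mgrid[155:245,108:200]
s=g[155:245,108:200]
for th in (50,70,85):
    m=s<th;pts=np.c_[xx[m],yy[m]].astype(float)
    W=np.array([world('top',q,.018)[:2] for q in pts])*1000
    R=cv2.minAreaRect(W.astype(np.float32));print(th,len(pts),R)
R0=R
h=cv2.cvtColor(p,cv2.COLOR_BGR2HSV)
for nm,lo,hi in(('yellow',22,38),('purple',120,160)):
    m=((h[...,0]>lo)&(h[...,0]<hi)&(h[...,1]>120)&(h[...,2]>50)).astype(np.uint8)
    n,L,S,C=cv2.connectedComponentsWithStats(m)
    for k in range(1,n):
        if S[k,4]>25:
            Q=P[L==k];Q=Q[Q[:,2]>.024];print(nm,C[k].round(),S[k,4],((np.nanmin(Q,0)+np.nanmax(Q,0))/2).round(4))
E
```

```text
50 382 ((552.7379760742188, 281.126953125), (190.48739624023438, 187.4500274658203), 78.04058074951172)
70 723 ((552.7584228515625, 281.4004821777344), (194.1106414794922, 190.53138732910156), 78.13886260986328)
85 1109 ((552.6156616210938, 281.2099609375), (197.57266235351562, 193.8919677734375), 78.03581237792969)
yellow [411. 238.] 188 [ 0.4501 -0.4273  0.0376]
yellow [345. 244.] 194 [ 0.4347 -0.2452  0.0376]
purple [244. 167.] 38 [0.6418 0.031  0.0394]
```

```bash
python3 -m pendant '[{"claw":0.76,"dx":40,"dy":30,"dz":-5},{"claw":0.76,"dx":80,"dy":60,"dz":-10},{"claw":0.76,"dx":110,"dy":100,"dz":-20},{"claw":0.76,"dx":140,"dy":140,"dz":-30},{"claw":0.76,"dx":170,"dy":180,"dz":-40},{"claw":0.76,"dx":195,"dy":220,"dz":-50},{"claw":0.76,"dx":213,"dy":254,"dz":-60},{"claw":0.76,"dx":213,"dy":254,"dz":-60}]' 15
```

```text
validation failed for argument at $[0]...
```

```bash
python3 -m pendant '[{"claw":0.76,"dx":40,"dy":30,"dz":-5,"twist":0},{"claw":0.76,"dx":80,"dy":60,"dz":-10,"twist":0},{"claw":0.76,"dx":110,"dy":100,"dz":-20,"twist":0},{"claw":0.76,"dx":140,"dy":140,"dz":-30,"twist":0},{"claw":0.76,"dx":170,"dy":180,"dz":-40,"twist":0},{"claw":0.76,"dx":195,"dy":220,"dz":-50,"twist":0},{"claw":0.76,"dx":213,"dy":254,"dz":-60,"twist":0},{"claw":0.76,"dx":213,"dy":254,"dz":-60,"twist":0}]' 15
python3 - <<'E'
from h import *
p,P=cloud('wrist');blobs(p,P,300);cv2.imwrite('pics/w1.png',p)
s=r.get_state();print(s['tool_pos'],s['opening'],s['q'].round(2) if hasattr(s['q'],'round') else s['q'])
E
```

```text
clock: 1.55
tool_pos: [0.4416, -0.3213, 0.1514]
eef_rot: [0.982, 0.189, 0.001, -0.003]
contact_force: [0.2, 0.3, 0.2]
opening: 0.76
finger_force: 0.0
px [370.  17.] n 310 zmax 0.033 med 0.024 rect c [ 593.2 -339. ] wh [20.9 43.7] ang 19.9
px [120.  95.] n 1219 zmax 0.047 med 0.031 rect c [ 467.1 -170.1] wh [34.5 36.2] ang 18.9
px [290. 198.] n 1948 zmax 0.047 med 0.031 rect c [ 439.5 -331.3] wh [42.5 41.7] ang 21.7
[ 0.43968873 -0.32548066  0.15193178] 0.7597674995049479 [ 0.64  0.67 -0.14  1.86  0.14  0.62 -0.78]
```

View pics/w1.png

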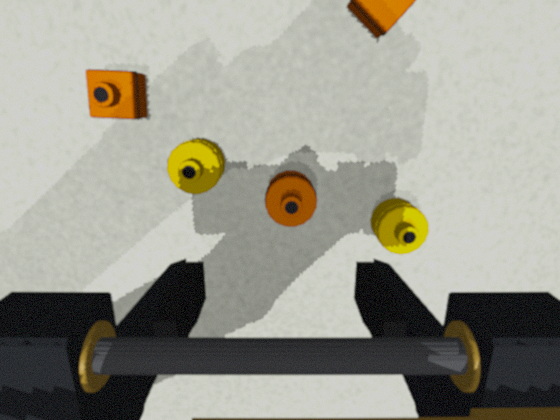

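The wrist view has the good big round centred between the fingers at (290,198), with the yellow decoys outside them. I'll descend and grip it.

```bash
python3 -m pendant '[{"claw":0.76,"dx":1,"dy":-2,"dz":-40,"twist":0},{"claw":0.76,"dx":1,"dy":-2,"dz":-80,"twist":0},{"claw":0.76,"dx":1,"dy":-2,"dz":-110,"twist":0},{"claw":0.76,"dx":1,"dy":-2,"dz":-130,"twist":0},{"claw":0.76,"dx":1,"dy":-2,"dz":-139,"twist":0},{"claw":0.76,"dx":1,"dy":-2,"dz":-139,"twist":0},{"claw":0.3,"dx":1,"dy":-2,"dz":-139,"twist":0},{"claw":0.3,"dx":1,"dy":-2,"dz":-139,"twist":0}]' 20
python3 -m pendant '[{"claw":0.3,"dx":0,"dy":0,"dz":0,"twist":0},{"claw":0.3,"dx":0,"dy":0,"dz":0,"twist":0},{"claw":0.3,"dx":0,"dy":0,"dz":0,"twist":0},{"claw":0.3,"dx":0,"dy":0,"dz":0,"twist":0}]'
```

```text
clock: 2.4
tool_pos: [0.4394, -0.3322, 0.0146]
eef_rot: [0.983, 0.183, 0.001, 0.001]
contact_force: [-0.5, 0.2, 0.4]
opening: 0.602
finger_force: 0.0
clock: 2.8
tool_pos: [0.4389, -0.3312, 0.0135]
eef_rot: [0.983, 0.183, 0.0, 0.0]
contact_force: [0.1, 0.3, -0.5]
opening: 0.302
finger_force: 0.0
```

```bash
python3 - <<'E'
from h import *
p,P=cloud('wrist');blobs(p,P,300);cv2.imwrite('pics/w2.png',p)
s=r.get_state();print(s['tool_pos'],s['opening'],s['finger_force'])
E
```

```text
[12. 86.] 1936 no top
px [280. 256.] n 5164 zmax 0.047 med 0.031 rect c [ 439.1 -329.6] wh [40.  43.3] ang 89.1
[ 0.43882929 -0.33121688  0.01346779] 0.30137421918823776 0.0
```

View pics/w2.png

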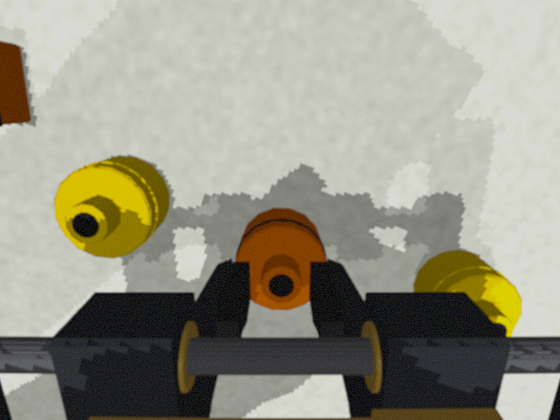

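The moulding at (280,256) sits between the fingers and the opening equals the commanded value, so the scale may not be linear. Close further.

```bash
python3 -m pendant '[{"claw":0,"dx":0,"dy":0,"dz":0,"twist":0},{"claw":0,"dx":0,"dy":0,"dz":0,"twist":0},{"claw":0,"dx":0,"dy":0,"dz":0,"twist":0},{"claw":0,"dx":0,"dy":0,"dz":0,"twist":0}]' 20
```

```text
clock: 3.25
tool_pos: [0.4388, -0.3313, 0.0133]
eef_rot: [0.983, 0.183, 0.0, 0.0]
contact_force: [1.5, -0.0, -0.2]
opening: 0.186
finger_force: 20.0
```

```bash
python3 -m pendant '[{"claw":0,"dx":0,"dy":0,"dz":10,"twist":0},{"claw":0,"dx":0,"dy":0,"dz":30,"twist":0},{"claw":0,"dx":0,"dy":0,"dz":60,"twist":0},{"claw":0,"dx":0,"dy":0,"dz":60,"twist":0},{"claw":0,"dx":0,"dy":0,"dz":60,"twist":0}]' 20
python3 - <<'E'
from h import *
p,P=cloud('wrist');blobs(p,P,300);cv2.imwrite('pics/w3.png',p)
p,P=cloud('scene')
i=eyes.camera_info('scene');s=r.get_state()
u=cv2.projectPoints(np.array([s['tool_pos']]),cv2.Rodrigues(i['world_to_cam'][:3,:3])[0],i['world_to_cam'][:3,3],i['K'],np.array(i['D']))[0].ravel().astype(int);print(u)
o=p[max(0,u[1]-60):u[1]+60,max(0,u[0]-80):u[0]+80]
o=np.hstack([cv2.resize(o,(400,300),interpolation=2),cv2.resize(cv2.imread('pics/w3.png'),(400,300))]);cv2.imwrite('pics/s3.png',o)
E
```

```text
clock: 3.75
tool_pos: [0.439, -0.3315, 0.0742]
eef_rot: [0.983, 0.183, 0.001, 0.001]
contact_force: [0.3, -1.1, -0.9]
opening: 0.186
finger_force: 20.0
px [45. 84.] n 2588 zmax 0.047 med 0.03 rect c [ 466.8 -170. ] wh [34.9 36.8] ang 19.1
[280. 252.] 5193 no top
[186 165]
```

View pics/s3.png

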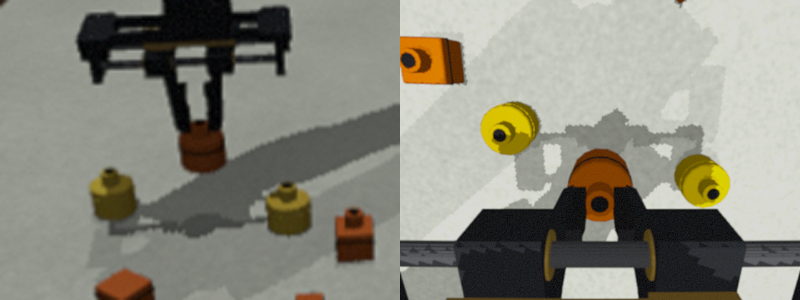

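```bash
python3 - <<'E'
from h import *
p,d=eyes.snapshot('wrist');i=eyes.camera_info('wrist');T=i['T_tool_cam']
def tool(u,v):
    n=cv2.undistortPoints(np.array([[[u,v]]],float),i['K'],i['D'])[0,0];return (T[:3,:3]@(np.r_[n,1]*d[v,u])+T[:3,3])
for v in (255,265,275,285,300,320):
    print(v,[tuple((1000*tool(u,v)).round(0)) for u in (235,245,255,280,310,320,330)])
cv2.imwrite('pics/w4.png',cv2.resize(cv2.convertScaleAbs(p[180:340,170:390],alpha=2),None,fx=3,fy=3))
E
```

```text
255 [(np.float64(4.0), np.float64(-22.0), np.float64(-10.0)), (np.float64(8.0), np.float64(-17.0), np.float64(-18.0)), (np.float64(7.0), np.float64(-12.0), np.float64(-17.0)), (np.float64(9.0), np.float64(-0.0), np.float64(-20.0)), (np.float64(8.0), np.float64(13.0), np.float64(-18.0)), (np.float64(8.0), np.float64(18.0), np.float64(-19.0)), (np.float64(-34.0), np.float64(37.0), np.float64(74.0))]
265 [(np.float64(9.0), np.float64(-20.0), np.float64(-31.0)), (np.float64(8.0), np.float64(-16.0), np.float64(-29.0)), (np.float64(8.0), np.float64(-11.0), np.float64(-30.0)), (np.float64(9.0), np.float64(-1.0), np.float64(-30.0)), (np.float64(8.0), np.float64(12.0), np.float64(-28.0)), (np.float64(10.0), np.float64(16.0), np.float64(-33.0)), (np.float64(9.0), np.float64(21.0), np.float64(-32.0))]
275 [(np.float64(9.0), np.float64(-18.0), np.float64(-41.0)), (np.float64(8.0), np.float64(-15.0), np.float64(-39.0)), (np.float64(8.0), np.float64(-11.0), np.float64(-38.0)), (np.float64(5.0), np.float64(-1.0), np.float64(-33.0)), (np.float64(8.0), np.float64(12.0), np.float64(-38.0)), (np.float6
[... 608 characters left out ...]
loat64(-57.0)), (np.float64(3.0), np.float64(-10.0), np.float64(-48.0)), (np.float64(-7.0), np.float64(-0.0), np.float64(-32.0)), (np.float64(8.0), np.float64(10.0), np.float64(-57.0)), (np.float64(8.0), np.float64(14.0), np.float64(-57.0)), (np.float64(10.0), np.float64(17.0), np.float64(-61.0))]
320 [(np.float64(8.0), np.float64(-15.0), np.float64(-70.0)), (np.float64(8.0), np.float64(-12.0), np.float64(-70.0)), (np.float64(-5.0), np.float64(-10.0), np.float64(-50.0)), (np.float64(-89.0), np.float64(-0.0), np.float64(74.0)), (np.float64(8.0), np.float64(9.0), np.float64(-69.0)), (np.float64(8.0), np.float64(12.0), np.float64(-70.0)), (np.float64(10.0), np.float64(15.0), np.float64(-72.0))]
```

View pics/w4.png

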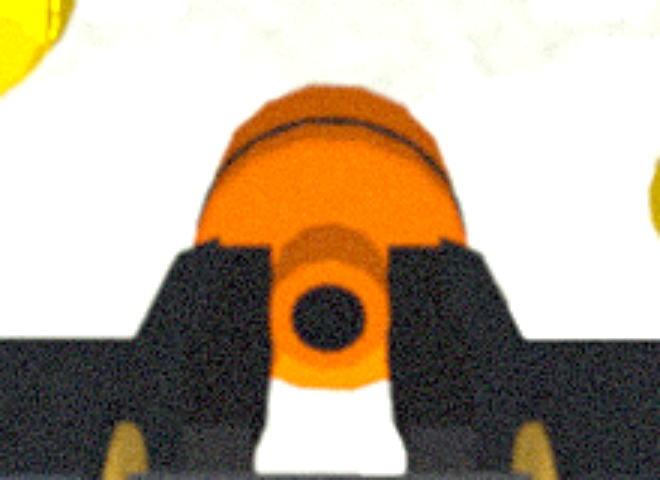

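The fingertips end at about the body top, 18 mm behind the stated TCP, so the part is firmly held by its stub, upright and centred. That is usable. Carry it to the nest.

```bash
python3 -m pendant '[{"claw":0,"dx":10,"dy":30,"dz":20,"twist":0},{"claw":0,"dx":20,"dy":75,"dz":30,"twist":0},{"claw":0,"dx":30,"dy":120,"dz":30,"twist":0},{"claw":0,"dx":40,"dy":165,"dz":30,"twist":0},{"claw":0,"dx":50,"dy":210,"dz":30,"twist":0},{"claw":0,"dx":55,"dy":255,"dz":30,"twist":0},{"claw":0,"dx":60,"dy":300,"dz":30,"twist":0},{"claw":0,"dx":61,"dy":340,"dz":30,"twist":0}]' 25
python3 -m pendant '[{"claw":0,"dx":0,"dy":40,"dz":0,"twist":0},{"claw":0,"dx":0,"dy":80,"dz":0,"twist":0},{"claw":0,"dx":0,"dy":120,"dz":0,"twist":0},{"claw":0,"dx":0,"dy":160,"dz":0,"twist":0},{"claw":0,"dx":0,"dy":200,"dz":0,"twist":0},{"claw":0,"dx":0,"dy":230,"dz":0,"twist":0},{"claw":0,"dx":0,"dy":238,"dz":0,"twist":0},{"claw":0,"dx":0,"dy":238,"dz":0,"twist":0}]'
python3 -m pendant '[{"claw":0,"dx":0,"dy":0,"dz":0,"twist":0},{"claw":0,"dx":0,"dy":0,"dz":0,"twist":0}]'
python3 - <<'E'
from h import *
p,P=cloud('wrist');cv2.imwrite('pics/w5.png',cv2.convertScaleAbs(p,alpha=1.3))
for q in ('nest_big_round','nest_small_round','nest_square','nest_bar'):
    for o in nets.place_of('wrist',q)[:2]:
        u=(np.array(o['position'])*[560,420]);v=P[min(419,int(u[1])),min(559,int(u[0]))];print(q,round(o['confidence'],2),u.round(),v.round(4))
E
```

```text
clock: 4.7
tool_pos: [0.4997, 0.0115, 0.1025]
eef_rot: [0.983, 0.184, -0.0, -0.0]
contact_force: [0.8, 0.2, -1.2]
opening: 0.186
finger_force: 25.0
clock: 5.5
tool_pos: [0.4989, 0.2478, 0.1025]
eef_rot: [0.983, 0.184, -0.001, 0.0]
contact_force: [-0.8, -0.1, -0.7]
opening: 0.187
finger_force: 25.0
clock: 5.7
tool_pos: [0.4999, 0.2441, 0.1031]
eef_rot: [0.983, 0.181, -0.0, 0.001]
contact_force: [-0.1, -0.2, 0.0]
opening: 0.185
finger_force: 25.0
nest_big_round 0.58 [279. 198.] [0.5028 0.2468 0.0076]
nest_small_round 0.81 [350.  96.] [0.5903 0.2269 0.0069]
nest_square 0.75 [172. 134.] [0.5207 0.3361 0.0075]
nest_square 0.58 [283. 243.] [0.5131 0.2487 0.1205]
```

View pics/w5.png

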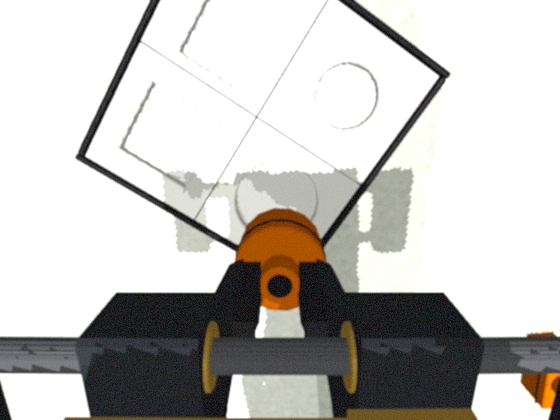

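The wrist view puts the big nest at about (278,198), directly below, and all nest estimates agree within 3 mm. Lower and release.

```bash
python3 -m pendant '[{"claw":0,"dx":1,"dy":2,"dz":-35,"twist":0},{"claw":0,"dx":1,"dy":2,"dz":-60,"twist":0},{"claw":0,"dx":1,"dy":2,"dz":-72,"twist":0},{"claw":0,"dx":1,"dy":2,"dz":-79,"twist":0},{"claw":0,"dx":1,"dy":2,"dz":-79,"twist":0},{"claw":0,"dx":1,"dy":2,"dz":-79,"twist":0}]'
python3 -m pendant '[{"claw":0.4,"dx":0,"dy":0,"dz":0,"twist":0},{"claw":0.4,"dx":0,"dy":0,"dz":0,"twist":0},{"claw":0.4,"dx":0,"dy":0,"dz":0,"twist":0},{"claw":0.4,"dx":0,"dy":0,"dz":20,"twist":0},{"claw":0.4,"dx":0,"dy":0,"dz":60,"twist":0},{"claw":0.4,"dx":0,"dy":0,"dz":90,"twist":0},{"claw":0.4,"dx":0,"dy":0,"dz":90,"twist":0}]'
python3 - <<'E'
from h import *
p,P=cloud('wrist');blobs(p,P,300);print(r.get_state()['tool_pos'])
E
```

```text
clock: 6.55
tool_pos: [0.5014, 0.2489, 0.0251]
eef_rot: [0.983, 0.183, 0.001, -0.0]
contact_force: [0.4, -0.2, -0.2]
opening: 0.188
finger_force: 25.0
clock: 7.25
tool_pos: [0.5035, 0.25, 0.1183]
eef_rot: [0.983, 0.183, 0.004, -0.001]
contact_force: [0.4, 0.8, 0.1]
opening: 0.4
finger_force: 0.0
px [280. 208.] n 2708 zmax 0.056 med 0.04 rect c [502.2 249.4] wh [43.4 41.2] ang 20.3
px [542. 386.] n 688 zmax 0.046 med 0.031 rect c [433.2 -29.1] wh [36.5 17.2] ang 27.9
[0.5021542  0.24950515 0.1163547 ]
```

Big round is seated: top at 41 mm and within 3 mm of the centre. Next is the bar.

```bash
python3 -m pendant '[{"claw":0.5,"dx":-10,"dy":-40,"dz":0,"twist":0.05},{"claw":0.5,"dx":-20,"dy":-85,"dz":0,"twist":0.11},{"claw":0.5,"dx":-30,"dy":-130,"dz":0,"twist":0.11},{"claw":0.5,"dx":-40,"dy":-175,"dz":0,"twist":0.11},{"claw":0.5,"dx":-50,"dy":-220,"dz":0,"twist":0.11},{"claw":0.5,"dx":-60,"dy":-260,"dz":0,"twist":0.11},{"claw":0.5,"dx":-60,"dy":-277,"dz":0,"twist":0.11},{"claw":0.5,"dx":-60,"dy":-277,"dz":0,"twist":0.11}]'
python3 -m pendant '[{"claw":0.5,"dx":0,"dy":0,"dz":0,"twist":0},{"claw":0.5,"dx":0,"dy":0,"dz":0,"twist":0}]'
python3 - <<'E'
from h import *
p,P=cloud('wrist');blobs(p,P,300);print(r.get_state()['tool_pos'])
E
```

```text
clock: 8.1
tool_pos: [0.4394, -0.0313, 0.1136]
eef_rot: [0.972, 0.234, -0.001, 0.0]
contact_force: [0.1, 0.7, 0.1]
opening: 0.498
finger_force: 0.0
clock: 8.3
tool_pos: [0.441, -0.0264, 0.114]
eef_rot: [0.971, 0.238, 0.0, -0.001]
contact_force: [-0.9, 0.8, -0.4]
opening: 0.499
finger_force: 0.0
px [547.  95.] n 413 zmax 0.033 med 0.015 rect c [ 592.3 -158.6] wh [33.8  8.2] ang 32.6
px [285. 201.] n 2179 zmax 0.047 med 0.031 rect c [443.8 -28.7] wh [55.8 23.1] ang 26.1
px [453. 254.] n 2020 zmax 0.047 med 0.031 rect c [ 467.3 -167.9] wh [35.4 36.6] ang 18.2
[ 0.44095858 -0.02641189  0.11404886]
```

```bash
python3 -m pendant '[{"claw":0.5,"dx":2.5,"dy":-2,"dz":-40,"twist":0},{"claw":0.5,"dx":2.5,"dy":-2,"dz":-75,"twist":0},{"claw":0.5,"dx":2.5,"dy":-2,"dz":-93,"twist":0},{"claw":0.5,"dx":2.5,"dy":-2,"dz":-100,"twist":0},{"claw":0.5,"dx":2.5,"dy":-2,"dz":-100,"twist":0},{"claw":0,"dx":2.5,"dy":-2,"dz":-100,"twist":0},{"claw":0,"dx":2.5,"dy":-2,"dz":-100,"twist":0},{"claw":0,"dx":2.5,"dy":-2,"dz":-100,"twist":0}]' 25
python3 -m pendant '[{"claw":0,"dx":0,"dy":0,"dz":0,"twist":0},{"claw":0,"dx":0,"dy":0,"dz":0,"twist":0},{"claw":0,"dx":0,"dy":0,"dz":20,"twist":0},{"claw":0,"dx":0,"dy":0,"dz":55,"twist":0},{"claw":0,"dx":0,"dy":0,"dz":95,"twist":0},{"claw":0,"dx":0,"dy":0,"dz":95,"twist":0},{"claw":0,"dx":0,"dy":0,"dz":95,"twist":0}]'
python3 - <<'E'
from h import *
p,P=cloud('wrist');blobs(p,P,1000,.09);print(r.get_state()['tool_pos'])
h=cv2.cvtColor(p,cv2.COLOR_BGR2HSV);m=(h[...,0]>=4)&(h[...,0]<17)&(h[...,1]>130)
m&=(P[...,2]>.118)&(P[...,2]<.13)&(np.abs(P[...,1]+.03)<.06)
Q=P[m];print(len(Q),cv2.minAreaRect((Q[:,:2]*1000).astype(np.float32)))
cv2.imwrite('pics/w6.png',p)
E
```

```text
clock: 9.15
tool_pos: [0.4438, -0.0297, 0.0148]
eef_rot: [0.971, 0.237, 0.001, 0.0]
contact_force: [-0.0, 0.6, 0.2]
opening: 0.258
finger_force: 0.0
clock: 9.85
tool_pos: [0.4437, -0.0304, 0.1099]
eef_rot: [0.972, 0.236, 0.001, 0.0]
contact_force: [-0.7, 0.8, -1.4]
opening: 0.182
finger_force: 25.0
[545.  94.] 2165 no top
[280. 252.] 5057 no top
[449. 256.] 2641 no top
[ 0.44290987 -0.0304342   0.10907522]
3386 ((443.7057189941406, -29.479808807373047), (56.11045837402344, 23.12168312072754), 26.751590728759766)
```

View pics/w6.png

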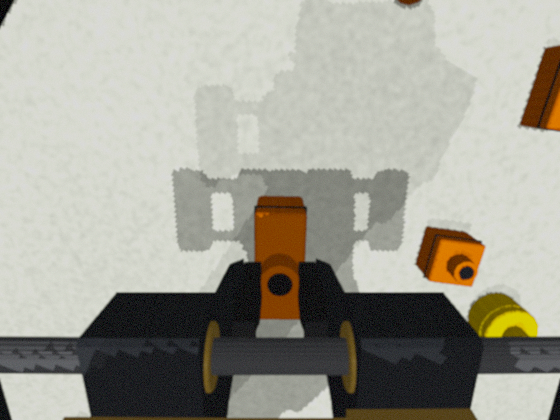

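The bar is held upright at yaw 26.8°. Carry it to its nest, turning -0.676 rad.

```bash
python3 -m pendant '[{"claw":0,"dx":20,"dy":40,"dz":0,"twist":-0.1},{"claw":0,"dx":40,"dy":80,"dz":0,"twist":-0.2},{"claw":0,"dx":60,"dy":120,"dz":0,"twist":-0.3},{"claw":0,"dx":80,"dy":160,"dz":0,"twist":-0.4},{"claw":0,"dx":100,"dy":200,"dz":0,"twist":-0.5},{"claw":0,"dx":115,"dy":240,"dz":0,"twist":-0.6},{"claw":0,"dx":130,"dy":275,"dz":0,"twist":-0.676},{"claw":0,"dx":140,"dy":300,"dz":0,"twist":-0.676}]'
python3 -m pendant '[{"claw":0,"dx":18,"dy":30,"dz":0,"twist":0},{"claw":0,"dx":23.5,"dy":46,"dz":0,"twist":0},{"claw":0,"dx":23.5,"dy":46,"dz":0,"twist":0},{"claw":0,"dx":23.5,"dy":46,"dz":0,"twist":0},{"claw":0,"dx":23.5,"dy":46,"dz":0,"twist":0}]'
python3 - <<'E'
from h import *
s=r.get_state();print(s['tool_pos'])
p,P=cloud('wrist')
h=cv2.cvtColor(p,cv2.COLOR_BGR2HSV);m=(h[...,0]>=4)&(h[...,0]<17)&(h[...,1]>130)
m&=(P[...,2]>.118)&(P[...,2]<.13);Q=P[m];print(len(Q),cv2.minAreaRect((Q[:,:2]*1000).astype(np.float32)))
cv2.imwrite('pics/w7.png',p)
for q in ('nest_bar','nest_square','nest_small_round'):
    for o in nets.place_of('wrist',q)[:2]:
        u=(np.array(o['position'])*[560,420]);v=P[min(419,int(u[1])),min(559,int(u[0]))];print(q,round(o['confidence'],2),u.round(),v.round(4))
E
```

```text
clock: 10.7
tool_pos: [0.5825, 0.2731, 0.1069]
eef_rot: [0.995, -0.098, -0.001, 0.001]
contact_force: [0.2, -0.6, -0.9]
opening: 0.181
finger_force: 25.0
clock: 11.2
tool_pos: [0.6061, 0.3133, 0.1083]
eef_rot: [0.995, -0.1, -0.001, 0.002]
contact_force: [0.2, -0.3, 0.7]
opening: 0.184
finger_force: 25.0
[0.6060684  0.31332568 0.10825849]
3318 ((606.2415771484375, 313.449462890625), (23.039064407348633, 55.604393005371094), 77.55261993408203)
nest_bar 0.97 [273. 200.] [0.6339 0.3116 0.1027]
nest_small_round 0.61 [391. 201.] [0.5896 0.2289 0.0083]
```

View pics/w7.png

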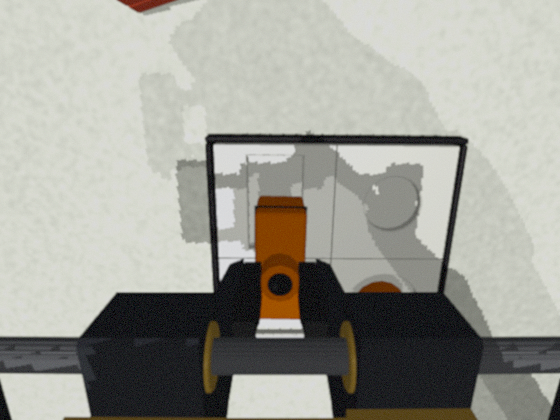

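The bar pocket (columns 247–303, rows 155–248) is aligned with the held bar, needing about 3 mm more in y. Lower and release.

```bash
python3 -m pendant '[{"claw":0,"dx":1,"dy":3.5,"dz":-40,"twist":0},{"claw":0,"dx":1,"dy":3.5,"dz":-65,"twist":0},{"claw":0,"dx":1,"dy":3.5,"dz":-78,"twist":0},{"claw":0,"dx":1,"dy":3.5,"dz":-84,"twist":0},{"claw":0,"dx":1,"dy":3.5,"dz":-84,"twist":0},{"claw":0,"dx":1,"dy":3.5,"dz":-84,"twist":0}]'
python3 -m pendant '[{"claw":0.4,"dx":0,"dy":0,"dz":0,"twist":0},{"claw":0.4,"dx":0,"dy":0,"dz":0,"twist":0},{"claw":0.4,"dx":0,"dy":0,"dz":0,"twist":0},{"claw":0.4,"dx":0,"dy":0,"dz":20,"twist":0},{"claw":0.4,"dx":0,"dy":0,"dz":60,"twist":0},{"claw":0.4,"dx":0,"dy":0,"dz":90,"twist":0},{"claw":0.4,"dx":0,"dy":0,"dz":90,"twist":0}]'
python3 - <<'E'
from h import *
p,P=cloud('wrist');blobs(p,P,300,.034);print(r.get_state()['tool_pos'])
E
```

```text
clock: 12.0
tool_pos: [0.6088, 0.3196, 0.0266]
eef_rot: [0.995, -0.099, 0.001, -0.001]
contact_force: [0.2, -0.2, -0.2]
opening: 0.185
finger_force: 25.0
clock: 12.7
tool_pos: [0.6111, 0.3211, 0.1207]
eef_rot: [0.995, -0.099, 0.004, -0.003]
contact_force: [1.1, 0.1, 0.0]
opening: 0.398
finger_force: 0.0
px [171.   7.] n 387 zmax 0.056 med 0.028 rect c [755.9 367. ] wh [ 1.8 28.6] ang 3.9
px [282. 206.] n 2165 zmax 0.056 med 0.04 rect c [609.  320.1] wh [22.9 55.3] ang 77.3
px [385. 290.] n 37 zmax 0.041 med 0.023 rect c [520.1 258.8] wh [3.5 5.7] ang 71.0
[0.60948431 0.32021499 0.1181096 ]
```

Bar seated. Next is the square.

```bash
python3 -m pendant '[{"claw":0.5,"dx":-20,"dy":-40,"dz":0,"twist":0.1},{"claw":0.5,"dx":-40,"dy":-80,"dz":0,"twist":0.2},{"claw":0.5,"dx":-60,"dy":-120,"dz":0,"twist":0.3},{"claw":0.5,"dx":-75,"dy":-165,"dz":0,"twist":0.4},{"claw":0.5,"dx":-90,"dy":-210,"dz":0,"twist":0.5},{"claw":0.5,"dx":-105,"dy":-255,"dz":0,"twist":0.525},{"claw":0.5,"dx":-120,"dy":-300,"dz":0,"twist":0.525},{"claw":0.5,"dx":-130,"dy":-345,"dz":0,"twist":0.525}]'
python3 -m pendant '[{"claw":0.5,"dx":-5,"dy":-45,"dz":0,"twist":0},{"claw":0.5,"dx":-10,"dy":-90,"dz":0,"twist":0},{"claw":0.5,"dx":-12,"dy":-130,"dz":0,"twist":0},{"claw":0.5,"dx":-12,"dy":-144,"dz":0,"twist":0},{"claw":0.5,"dx":-12,"dy":-144,"dz":0,"twist":0},{"claw":0.5,"dx":-12,"dy":-144,"dz":0,"twist":0},{"claw":0.5,"dx":-12,"dy":-144,"dz":0,"twist":0}]'
python3 - <<'E'
from h import *
p,P=cloud('wrist');blobs(p,P,300);print(r.get_state()['tool_pos'])
E
```

```text
clock: 13.55
tool_pos: [0.4754, -0.0273, 0.1145]
eef_rot: [0.987, 0.163, -0.001, -0.0]
contact_force: [0.4, -0.2, -1.1]
opening: 0.504
finger_force: 0.0
clock: 14.25
tool_pos: [0.4658, -0.1676, 0.1151]
eef_rot: [0.986, 0.164, -0.0, -0.001]
contact_force: [0.6, 0.7, -0.3]
opening: 0.501
finger_force: 0.0
px [342.  33.] n 370 zmax 0.033 med 0.027 rect c [ 595.1 -170.6] wh [30.3 23.4] ang 18.5
px [547.  98.] n 364 zmax 0.033 med 0.016 rect c [ 597.5 -319.6] wh [25.1 13.8] ang 30.5
px [283. 201.] n 2133 zmax 0.047 med 0.031 rect c [ 467.3 -169.1] wh [35.6 35. ] ang 18.7
[ 0.46588432 -0.16761215  0.11517175]
```

```bash
python3 -m pendant '[{"claw":0.5,"dx":1.5,"dy":-1.5,"dz":-40,"twist":0},{"claw":0.5,"dx":1.5,"dy":-1.5,"dz":-75,"twist":0},{"claw":0.5,"dx":1.5,"dy":-1.5,"dz":-93,"twist":0},{"claw":0.5,"dx":1.5,"dy":-1.5,"dz":-101,"twist":0},{"claw":0.5,"dx":1.5,"dy":-1.5,"dz":-101,"twist":0},{"claw":0,"dx":1.5,"dy":-1.5,"dz":-101,"twist":0},{"claw":0,"dx":1.5,"dy":-1.5,"dz":-101,"twist":0},{"claw":0,"dx":1.5,"dy":-1.5,"dz":-101,"twist":0}]' 25
python3 -m pendant '[{"claw":0,"dx":0,"dy":0,"dz":0,"twist":0},{"claw":0,"dx":0,"dy":0,"dz":0,"twist":0},{"claw":0,"dx":0,"dy":0,"dz":20,"twist":0},{"claw":0,"dx":0,"dy":0,"dz":55,"twist":0},{"claw":0,"dx":0,"dy":0,"dz":95,"twist":0},{"claw":0,"dx":0,"dy":0,"dz":95,"twist":0},{"claw":0,"dx":0,"dy":0,"dz":95,"twist":0}]'
python3 - <<'E'
from h import *
s=r.get_state();print(s['tool_pos'],s['finger_force'])
p,P=cloud('wrist')
h=cv2.cvtColor(p,cv2.COLOR_BGR2HSV);m=(h[...,0]>=4)&(h[...,0]<17)&(h[...,1]>130)
m&=(P[...,2]>.118)&(P[...,2]<.13);Q=P[m];print(len(Q),cv2.minAreaRect((Q[:,:2]*1000).astype(np.float32)))
E
```

```text
clock: 15.1
tool_pos: [0.4679, -0.1714, 0.0153]
eef_rot: [0.987, 0.163, 0.001, 0.0]
contact_force: [-1.0, -0.2, -0.2]
opening: 0.253
finger_force: 0.0
clock: 15.8
tool_pos: [0.4675, -0.1717, 0.1099]
eef_rot: [0.987, 0.162, 0.001, 0.0]
contact_force: [0.4, 0.3, -1.5]
opening: 0.185
finger_force: 25.0
[ 0.46754005 -0.17166993  0.10992031] 24.976990520954132
2531 ((467.4559631347656, -170.31787109375), (36.032196044921875, 35.09223556518555), 18.68681526184082)
```

```bash
python3 -m pendant '[{"claw":0,"dx":6,"dy":45,"dz":0,"twist":-0.1},{"claw":0,"dx":12,"dy":90,"dz":0,"twist":-0.2},{"claw":0,"dx":18,"dy":135,"dz":0,"twist":-0.3},{"claw":0,"dx":24,"dy":180,"dz":0,"twist":-0.4},{"claw":0,"dx":30,"dy":225,"dz":0,"twist":-0.5},{"claw":0,"dx":36,"dy":270,"dz":0,"twist":-0.536},{"claw":0,"dx":42,"dy":315,"dz":0,"twist":-0.536},{"claw":0,"dx":46,"dy":360,"dz":0,"twist":-0.536}]'
python3 -m pendant '[{"claw":0,"dx":3,"dy":45,"dz":0,"twist":0},{"claw":0,"dx":6,"dy":90,"dz":0,"twist":0},{"claw":0,"dx":6,"dy":125,"dz":0,"twist":0},{"claw":0,"dx":6,"dy":146,"dz":0,"twist":0},{"claw":0,"dx":6,"dy":146,"dz":0,"twist":0},{"claw":0,"dx":6,"dy":146,"dz":0,"twist":0},{"claw":0,"dx":6,"dy":146,"dz":0,"twist":0}]'
python3 - <<'E'
from h import *
s=r.get_state();print(s['tool_pos'],s['finger_force'])
p,P=cloud('wrist')
h=cv2.cvtColor(p,cv2.COLOR_BGR2HSV);m=(h[...,0]>=4)&(h[...,0]<17)&(h[...,1]>130)
m&=(P[...,2]>.118)&(P[...,2]<.13);Q=P[m];print(len(Q),cv2.minAreaRect((Q[:,:2]*1000).astype(np.float32)))
cv2.imwrite('pics/w8.png',p)
E
```

```text
clock: 16.65
tool_pos: [0.5124, 0.1902, 0.1076]
eef_rot: [0.995, -0.104, -0.001, 0.001]
contact_force: [1.6, -0.4, -1.1]
opening: 0.181
finger_force: 25.0
clock: 17.35
tool_pos: [0.5193, 0.3317, 0.1084]
eef_rot: [0.994, -0.106, -0.0, 0.002]
contact_force: [-1.2, -0.6, -0.5]
opening: 0.186
finger_force: 25.0
[0.51930508 0.33173552 0.10840853] 24.98064547777176
2443 ((519.7344970703125, 332.265380859375), (35.07985305786133, 35.48837661743164), 77.94232940673828)
```

View pics/w8.png

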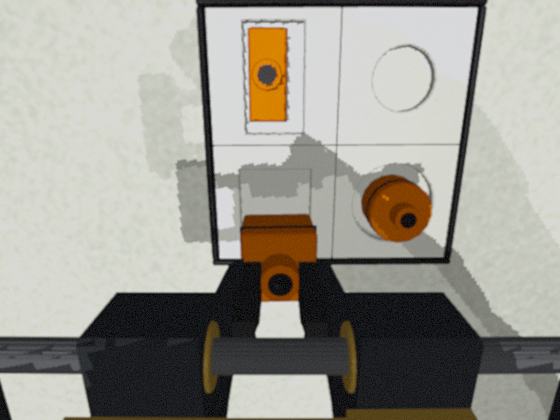

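The bar sits in its pocket (245–305) and the big round in its own. The square pocket (240–312) is directly ahead of the held part. Lower and release.

```bash
python3 -m pendant '[{"claw":0,"dx":0,"dy":1,"dz":-40,"twist":0},{"claw":0,"dx":0,"dy":1,"dz":-65,"twist":0},{"claw":0,"dx":0,"dy":1,"dz":-78,"twist":0},{"claw":0,"dx":0,"dy":1,"dz":-84,"twist":0},{"claw":0,"dx":0,"dy":1,"dz":-84,"twist":0},{"claw":0,"dx":0,"dy":1,"dz":-84,"twist":0}]'
python3 -m pendant '[{"claw":0.4,"dx":0,"dy":0,"dz":0,"twist":0},{"claw":0.4,"dx":0,"dy":0,"dz":0,"twist":0},{"claw":0.4,"dx":0,"dy":0,"dz":0,"twist":0},{"claw":0.4,"dx":0,"dy":0,"dz":20,"twist":0},{"claw":0.4,"dx":0,"dy":0,"dz":60,"twist":0},{"claw":0.4,"dx":0,"dy":0,"dz":90,"twist":0},{"claw":0.4,"dx":0,"dy":0,"dz":90,"twist":0}]'
python3 - <<'E'
from h import *
p,P=cloud('wrist');blobs(p,P,300,.034);print(r.get_state()['tool_pos'])
E
```

```text
clock: 18.0
tool_pos: [0.5202, 0.336, 0.0264]
eef_rot: [0.995, -0.105, 0.001, -0.001]
contact_force: [0.1, 0.2, -0.3]
opening: 0.184
finger_force: 25.0
clock: 18.7
tool_pos: [0.5221, 0.3376, 0.1199]
eef_rot: [0.995, -0.105, 0.003, -0.003]
contact_force: [0.2, 0.1, -0.5]
opening: 0.396
finger_force: 0.0
px [283.  81.] n 590 zmax 0.056 med 0.04 rect c [608.4 320.1] wh [22.9 53.9] ang 77.9
px [401. 206.] n 2580 zmax 0.056 med 0.04 rect c [501.6 249.8] wh [42.7 41.8] ang 39.0
px [281. 206.] n 2135 zmax 0.056 med 0.04 rect c [520.8 337.7] wh [34.8 35.3] ang 78.0
[0.52070744 0.33671112 0.11769549]
```

```bash
python3 -m pendant '[{"claw":0.5,"dx":12,"dy":-45,"dz":0,"twist":0},{"claw":0.5,"dx":24,"dy":-90,"dz":0,"twist":0},{"claw":0.5,"dx":36,"dy":-135,"dz":0,"twist":0},{"claw":0.5,"dx":48,"dy":-180,"dz":0,"twist":0},{"claw":0.5,"dx":60,"dy":-225,"dz":0,"twist":0},{"claw":0.5,"dx":72,"dy":-270,"dz":0,"twist":0},{"claw":0.5,"dx":84,"dy":-315,"dz":0,"twist":0},{"claw":0.5,"dx":95,"dy":-355,"dz":0,"twist":0}]'
python3 -m pendant '[{"claw":0.5,"dx":0,"dy":-22,"dz":0,"twist":0},{"claw":0.5,"dx":0,"dy":-22,"dz":0,"twist":0},{"claw":0.5,"dx":0,"dy":-22,"dz":0,"twist":0},{"claw":0.5,"dx":0,"dy":-22,"dz":0,"twist":0}]'
python3 - <<'E'
from h import *
p,P=cloud('wrist');blobs(p,P,300);print(r.get_state()['tool_pos'])
E
```

```text
clock: 19.55
tool_pos: [0.6135, -0.0221, 0.114]
eef_rot: [0.994, -0.105, -0.001, 0.001]
contact_force: [1.2, 0.2, -0.0]
opening: 0.499
finger_force: 0.0
clock: 19.95
tool_pos: [0.6137, -0.0383, 0.1148]
eef_rot: [0.995, -0.103, -0.001, -0.001]
contact_force: [-0.3, 1.0, 0.8]
opening: 0.504
finger_force: 0.0
px [446. 176.] n 1024 zmax 0.033 med 0.029 rect c [ 608.7 -165.5] wh [56.1 24.4] ang 18.3
px [279. 195.] n 815 zmax 0.047 med 0.032 rect c [620.4 -39.5] wh [24.1 21.9] ang 77.6
px [  8. 386.] n 299 zmax 0.039 med 0.033 rect c [501.5 228.5] wh [ 6.  27.1] ang 87.7
[ 0.61392296 -0.03829543  0.11500541]
```

```bash
python3 -m pendant '[{"claw":0.5,"dx":5,"dy":-1,"dz":-40,"twist":0},{"claw":0.5,"dx":5,"dy":-1,"dz":-75,"twist":0},{"claw":0.5,"dx":5,"dy":-1,"dz":-93,"twist":0},{"claw":0.5,"dx":5,"dy":-1,"dz":-101,"twist":0},{"claw":0.5,"dx":5,"dy":-1,"dz":-101,"twist":0},{"claw":0,"dx":5,"dy":-1,"dz":-101,"twist":0},{"claw":0,"dx":5,"dy":-1,"dz":-101,"twist":0},{"claw":0,"dx":5,"dy":-1,"dz":-101,"twist":0}]' 25
python3 -m pendant '[{"claw":0,"dx":0,"dy":0,"dz":0,"twist":0},{"claw":0,"dx":0,"dy":0,"dz":0,"twist":0},{"claw":0,"dx":0,"dy":0,"dz":20,"twist":0},{"claw":0,"dx":0,"dy":0,"dz":55,"twist":0},{"claw":0,"dx":0,"dy":0,"dz":95,"twist":0},{"claw":0,"dx":0,"dy":0,"dz":95,"twist":0},{"claw":0,"dx":0,"dy":0,"dz":95,"twist":0}]'
python3 - <<'E'
from h import *
s=r.get_state();print(s['tool_pos'],s['finger_force'])
p,P=cloud('wrist')
h=cv2.cvtColor(p,cv2.COLOR_BGR2HSV);m=(h[...,0]>=4)&(h[...,0]<17)&(h[...,1]>130)
m&=(P[...,2]>.11)&(P[...,2]<.15);Q=P[m];print(len(Q),Q[:,2].max(),cv2.minAreaRect((Q[:,:2]*1000).astype(np.float32)))
E
```

```text
clock: 20.8
tool_pos: [0.6201, -0.0422, 0.0155]
eef_rot: [0.995, -0.104, 0.001, -0.0]
contact_force: [0.2, -0.1, 0.4]
opening: 0.252
finger_force: 0.1
clock: 21.5
tool_pos: [0.6196, -0.0424, 0.1101]
eef_rot: [0.995, -0.105, 0.001, 0.0]
contact_force: [-0.7, -0.0, -1.4]
opening: 0.185
finger_force: 25.0
[ 0.61957266 -0.0423977   0.11009605] 24.961542785167694
2167 0.14978566900747167 ((618.9282836914062, -45.096195220947266), (32.91403579711914, 21.79012680053711), 71.99560546875)
```

```bash
python3 -m pendant '[{"claw":0,"dx":-5,"dy":45,"dz":0,"twist":0},{"claw":0,"dx":-10,"dy":90,"dz":0,"twist":0},{"claw":0,"dx":-15,"dy":135,"dz":0,"twist":0},{"claw":0,"dx":-20,"dy":180,"dz":0,"twist":0},{"claw":0,"dx":-25,"dy":225,"dz":0,"twist":0},{"claw":0,"dx":-30,"dy":258,"dz":0,"twist":0},{"claw":0,"dx":-30.5,"dy":270,"dz":0,"twist":0},{"claw":0,"dx":-30.5,"dy":270,"dz":0,"twist":0}]'
python3 -m pendant '[{"claw":0,"dx":0,"dy":0,"dz":0,"twist":0},{"claw":0,"dx":0,"dy":0,"dz":0,"twist":0},{"claw":0,"dx":0,"dy":0,"dz":0,"twist":0}]'
python3 - <<'E'
from h import *
p,P=cloud('wrist');cv2.imwrite('pics/w9.png',p)
E
```

```text
clock: 22.35
tool_pos: [0.5874, 0.2296, 0.1079]
eef_rot: [0.995, -0.103, -0.001, 0.0]
contact_force: [0.5, 0.1, -0.1]
opening: 0.182
finger_force: 25.0
clock: 22.65
tool_pos: [0.5894, 0.225, 0.1092]
eef_rot: [0.994, -0.106, 0.0, 0.001]
contact_force: [0.6, -0.3, -0.2]
opening: 0.187
finger_force: 25.0
```

View pics/w9.png

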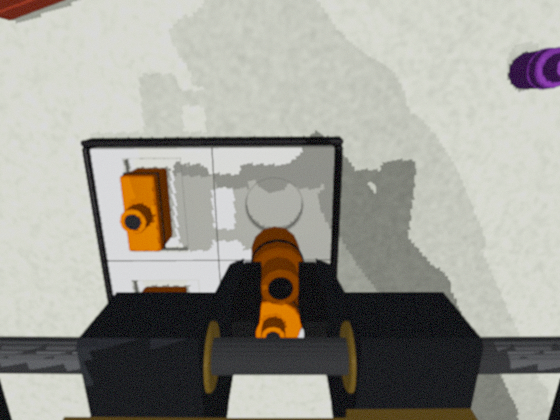

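The small pocket at (274,203) is ahead and needs a slight +y correction. Lower and release.

```bash
python3 -m pendant '[{"claw":0,"dx":0,"dy":1,"dz":-40,"twist":0},{"claw":0,"dx":0,"dy":1,"dz":-65,"twist":0},{"claw":0,"dx":0,"dy":1,"dz":-78,"twist":0},{"claw":0,"dx":0,"dy":1,"dz":-85,"twist":0},{"claw":0,"dx":0,"dy":1,"dz":-85,"twist":0},{"claw":0,"dx":0,"dy":1,"dz":-85,"twist":0}]'
python3 -m pendant '[{"claw":0.4,"dx":0,"dy":0,"dz":0,"twist":0},{"claw":0.4,"dx":0,"dy":0,"dz":0,"twist":0},{"claw":0.4,"dx":0,"dy":0,"dz":0,"twist":0},{"claw":0.4,"dx":0,"dy":0,"dz":20,"twist":0},{"claw":0.4,"dx":0,"dy":0,"dz":60,"twist":0},{"claw":0.4,"dx":0,"dy":0,"dz":100,"twist":0},{"claw":0.4,"dx":0,"dy":0,"dz":130,"twist":0},{"claw":0.4,"dx":-40,"dy":0,"dz":150,"twist":0}]'
python3 -m pendant '[{"claw":0.4,"dx":-40,"dy":0,"dz":20,"twist":0},{"claw":0.4,"dx":-60,"dy":0,"dz":20,"twist":0},{"claw":0.4,"dx":-60,"dy":0,"dz":20,"twist":0},{"claw":0.4,"dx":-60,"dy":0,"dz":20,"twist":0}]'
python3 - <<'E'
from h import *
p,P=cloud('wrist');blobs(p,P,200,.034);cv2.imwrite('pics/w10.png',p)
p,P=cloud('top');blobs(p,P)
E
```

```text
clock: 23.3
tool_pos: [0.5896, 0.2288, 0.0252]
eef_rot: [0.995, -0.105, 0.001, -0.0]
contact_force: [0.6, -0.1, -0.9]
opening: 0.183
finger_force: 25.0
clock: 24.1
tool_pos: [0.5547, 0.2287, 0.1773]
eef_rot: [0.994, -0.106, 0.005, -0.002]
contact_force: [-0.0, 0.2, -0.1]
opening: 0.402
finger_force: 0.0
clock: 24.5
tool_pos: [0.4895, 0.2289, 0.1947]
eef_rot: [0.995, -0.104, 0.001, -0.0]
contact_force: [0.4, -0.1, 0.1]
opening: 0.403
finger_force: 0.0
px [155.  73.] n 612 zmax 0.056 med 0.038 rect c [607.5 319.3] wh [22.9 54.3] ang 76.5
px [254.  75.] n 512 zmax 0.056 med 0.041 rect c [587.1 231. ] wh [23.7 23. ] ang 76.9
px [257. 174.] n 1486 zmax 0.056 med 0.04 rect c [501.9 248.8] wh [41.6 43.1] ang 59.6
px [170. 169.] n 230 zmax 0.043 med 0.033 rect c [520.3 336.5] wh [34.8 35.9] ang 78.7
px [156. 176.] n 262 zmax 0.056 med 0.053 rect c [521.  335.3] wh [15.  15.4] ang 71.1
px [156.  89.] n 74 zmax 0.056 med 0.079 rect c [763.9 261. ] wh [ 15.9 232. ] ang 8.9
px [137. 179.] n 145 zmax 0.056 med 0.041 rect c [606.9 320.2] wh [21.8 52.9] ang 76.9
px [316. 181.] n 158 zmax 0.038 med 0.032 rect c [ 606.4 -165. ] wh [52.7 22.2] ang 20.1
px [377. 182.] n 163 zmax 0.038 med 0.032 rect c [ 605. -334.] wh [34.9 36. ] ang 70.4
px [169. 187.] n 51 zmax 0.056 med 0.053 rect c [584.8 229.6] wh [20.3 19.2] ang 63.8
px [167. 220.] n 22 zmax 0.047 med 0.041 rect c [495.4 234.9] wh [ 6.8 22.7] ang 76.2
```

View pics/w10.png

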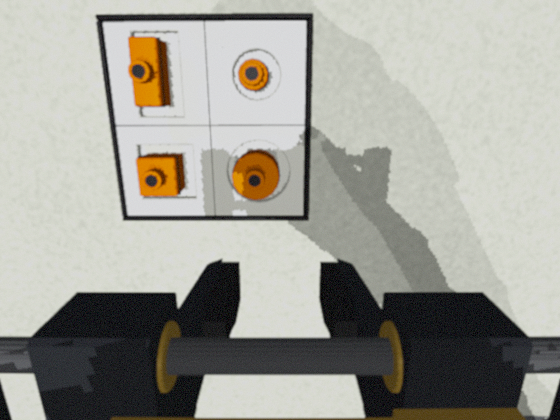

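All four are seated in their own pockets: bar (150,72), small round (253,74), square (160,176) and big round (255,174). Their body tops are at 41 mm, they are within about 5 mm of centre, and the rejects haven't moved. I'll hand it in.

```bash
python3 -c "
from plant import r
print(r.finish_job())"
```

```text
the job is handed in; nothing more can be done
None
```

I placed all four stubbed mouldings upright in their own pockets, released them and handed the job in at about 25 s; the last camera check showed each within about 5 mm of its pocket centre and both rejects unmoved, but no verdict came back.

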